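Square up a loose frame rail with an assembly square and hold it

TASK

The cross rail of this half-built test-fixture frame hangs on one loose bolt and leans inward over the board. Pick up the blue assembly square, lay it flat on the plywood board in the inside corner and press it home, so that it swings the loose rail out to a right angle and its two outer edges lie flush along both rails. Finish still gripping the square and pressing it against both rails, ready for the bolt to be tightened, and leave the bottle, parts bin and screwdriver where they are.

Things in the scene. Friction and masses are not known exactly. Their poses are not given: they have to be found in the camera images.
- square: Blue aluminium square flat on the bench, 0.5 kg, 20 mm thick: two legs 180 mm long (from the outer corner), 24 mm wide, joined by a diagonal brace 16 mm wide, 20 mm high, to grip it by. Origin: underside, middle of the brace. From the outer corner at (76, -76) mm one leg runs along -x, its outer edge facing -y, the other along +y, outer edge facing +x. Yaw at start -0.7 to 0.7 rad.
- square_corner (a point): Outer corner of the blue square, underside: where the lines of its outer edges meet (the metal itself has a 12 mm relief notch there). Axes as square. The brace runs along (1, 1) of these axes, so grip it along (1, -1); between it and the legs' inner corner is a triangular window 65 mm deep, beyond it is free.
- frame: Plywood assembly board, fixed, 12 mm thick, x -260 to 100, y -85 to 300 mm. Origin: on the bench under the inside corner. The long rail's inner face is its plane x = 0, the squared cross rail's y = 0: the square goes at x < 0, y > 0, its axes parallel to these. Two toggle clamps, red handles, about 65 mm high, stand at x > 40, y = -52 and 255 mm, reaching over the long rail. Yaw -0.25 to 0.25.
- corner (a point): The inside corner to be squared, on the top of the board, 12 mm above the bench: where the inner faces of the long rail and of the squared cross rail meet. Axes as frame. The seated square has square_corner here.
- long_rail: The long rail, slotted aluminium, 30 x 30 mm, clamped fast on the board, 12 to 42 mm above the bench. Origin: underside of the rail, on its centre line, level with the inside corner. It runs along its y axis from -75 to 290 mm; inner face at x = -15 mm.
- cross_rail: The loose cross rail, slotted aluminium, 30 x 30 x 250 mm. Origin: underside (12 mm above the bench) on the axis of its upright pivot bolt, at (-19, -15) mm in the frame; bolt head top 56 mm above the bench. It runs to -x of its own frame; inner face y = 15 mm. Yaw 0 relative to the frame = square; it starts at -0.08 to -0.17 rad (leaning inward), stays where left; dry friction 0.25 N m.
- rail_end (a point): Free end of the cross rail: middle of the top edge of its end face, 42 mm above the bench, 235 mm from its bolt, at the end away from the long rail.
- bottle: Bystander: yellow bottle with blue cap and spout, 66 mm in diameter, about 160 mm high, upright on the bench. Origin: centre of its underside.
- nut_bin: Bystander: open black bin of bolts and nuts, 140 x 100 x 55 mm, on the bench. Origin: centre of its underside.
- driver: Bystander: red-handled screwdriver, 200 mm long, lying on the bench. Origin: underside.

How it is judged:
On the way:
1. the square is picked up off the bench in the gripper (height (world z) of square above 0.02 m and contact force between the fingers and square above 2 N), for 0.1 s.
At the end, for the whole second after the job is handed in: The gripper still holds the square flat on the board (within 4 mm), still, its corner within 4 mm of the inside corner, pressing on both rails with over 1 N each, edges within 1 degree of both rails, and the cross rail within 1 degree of square (contact force between square and long_rail above 1 N and contact force between square and cross_rail above 1 N and contact force between the fingers and square above 2 N and horizontal distance between square_corner and corner below 0.004 m and z of square_corner in the frame of corner below 0.004 m and angle between square's own z axis and vertical below 0.035 rad and angle between the x axis of each of square, cross_rail and the x axis of long_rail, either way round below 0.0175 rad and angle between the x axis of square and the x axis of cross_rail, either way round below 0.0175 rad and linear speed of square below 0.01 m/s); the arm keeps its last pose, push and grip.
It fails at once if the bottle is knocked away (over 30 mm) (distance of bottle from where it was at the start of the episode above 0.03 m).
It fails at once if the parts bin is knocked away (over 30 mm) (distance of nut_bin from where it was at the start of the episode above 0.03 m).
It fails at once if the screwdriver is knocked away (over 30 mm) (distance of driver from where it was at the start of the episode above 0.03 m).
It fails at once if the bottle is tipped (angle between bottle's own z axis and vertical above 0.3 rad).
It also fails if it takes over 54 s, if anything falls off the work surface, if the arm or the gripper's body presses on something with over 40 N, if the wrist force passes 120 N, or if a joint passes its speed limit or range.

ROBOT

A 7-joint arm with a two-finger parallel gripper is mounted at the origin on the work surface. World frame = base frame: x ahead of the robot, y to its left, z up, the work surface at z = 0. Lengths are in m, angles in rad, forces in N, time in s.
With the tool pointing down it reaches from about 0.35 to 0.9 m from the base axis. Payload 8.1 kg.
Tool frame: the origin (TCP) lies midway between the tips of the shut fingers; the grasp point (between the pads) lies 19 mm behind it; z points along the fingers, y is the line along which they close (so a half turn about z gives the same grasp; the last joint's range is limited). The gripper opens to 92 mm and grips with 3 to 60 N. Pads are 19 mm wide; open, the fingers measure 130 mm over their backs; the gripper's body (75 mm by 190 mm) begins 47 mm behind the grasp point.
Start: joints at [1.117, 0.434, 0.025, 1.573, -0.012, 1.134, -0.075], TCP at [0.215, -0.587, 0.227] pointing down, gripper open.
Joint ranges: [-2.62, 2.62], [-0.44, 2.09], [-1.27, 1.32], [0.08, 2.57], [-1.32, 4.46], [0.12, 2], [-2.74, 2.74]. Speed limits (rad/s): [2.22, 2.22, 3.01, 3.01, 3.14, 3.14, 3.14].

INTERFACE

Orientations are given as a rotation vector (axis times angle).
In Python, from cell import arm gives the robot as it stands.
- The arm moves only by the tool move_arm, never from a script. Its argument "motion" is a list of rows, each an object of numbers: "tx", "ty", "tz": the shift along the tool's x, y, z normalised to -1 to 1, where 1 is 1000 mm; "twist": the turn about the tool's z normalised to -1 to 1, where 1 is pi/2 rad. In form: [{"tx": .., "ty": .., "tz": .., "twist": ..}, ...]. A call has 1 to 12 rows; each row shifts and turns the commanded pose from where the row before left it, along the tool's axes as they then stand; what a row does not reach is not made up. A row lasts 1/10 s, in which the tool goes at most 50 mm and 8.59 degrees, less where a joint would pass 70% of its speed; a pose out of reach is approached as far as the arm can. A call with a number of a shift or a turn outside -1 to 1 is refused whole. A call with a gripper value outside its range is refused whole. "gripper" is the gripper's target within -1 to 1 (shut at 1, half-way at 0, fully open at -1), set as the call begins (left out, the last holds). The fingers move at their own pace and stop on an object; "squeeze" is the grip in N (left out, the last holds). Time passes only in rows, so rows that do not move let the fingers close. It gives the time, the measured TCP pose, the force, the opening and the grip force at its end, in the units of the state.
- arm.observe(): the state, without advancing time (a new reading comes with each control period).
- arm.get_image(name): name is "scene" or "top" or "wrist"; returns the picture (480x640x3 uint8, red, green, blue); there is no depth.
- arm.calibration(name): a dict with "K" (3x3 intrinsics, pixels), "T" (4x4, takes a point from camera to world coordinates). Camera axes: x right, y down, z forward; pixel columns grow to the right and rows downward; lengths in m; the calibration is good to about 2 mm. The wrist camera is an equidistant fisheye: a pixel r from the principal point sees the ray r / f radians off the axis. A picture is of the moment at which its call begins: read the wrist's pose just before it. calibration takes no time and is no camera call; for the wrist camera it gives the pose at the moment of the call.
- arm.sign_off(): hands the job in; it is judged then, once.
Trained networks look in the newest picture that a camera, given by its name, has taken for a name from the list of things; names that differ only in an ending like _2 or _b are one class to them, and where a whole thing is asked for, a point or a joint stands for the part that bears it (a point fixed in the world has none). Each returns a list of dicts, best first, with "conf" (0 to 1); they miss things now and then, are a little off and sometimes report something else, mostly with a low value. They report only what shows in the picture. A call takes as long as a camera call.
- arm.look_for(camera, query): "point" ([column, row] as shares, 0 to 1, of the picture: columns of its width, rows of its height, amid what is visible of it).
- arm.regions_of(camera, query): "region" (480x640 bool, what is visible of it) and "point" ([column, row] as shares, 0 to 1, of the picture: columns of its width, rows of its height, amid what is visible of it).
- arm.place_of(camera, query): "point" ([column, row] as shares, 0 to 1, of the picture: columns of its width, rows of its height: a listed point, or the origin of a listed thing).
The state is a dict: "clock": time; "joints": joint angles; "dq": joint speeds; "joint_efforts": joint torques, N m; "position": TCP position; "ee_rot": TCP orientation; "force": force on the tool from outside, world axes, zero at the start; "ft_torque": the same for the moment, N m; "width": opening from 0.0 (shut) to 1.0 (fully open); "gripper_force": force on a finger pad.
Only numpy, scipy, OpenCV 4.12 (cv2) and the standard library are available. Lean on these libraries where they do the work, as an engineer would, in place of code of your own. Each camera call takes 0.05 s, during which the arm holds its last target. There are 200 camera calls.

## Working session

There is one attempt and no reset: what is moved stays moved. The work goes in short steps, Python scripts to look and compute and a tool call to move; the robot and the scene stay as the last step left them, time stands still between calls to the robot, and variables do not carry over. Pictures are saved under pics/ and viewed, at most 10 in all, crops included, and the job is handed in when it is done.

Besides the shell and the picture viewer there is one more tool, called as a command line: name --argument value ..., lists and objects as JSON in quotes. move_arm: Moves the arm, as the interface text tells. Scaled input: -1 to 1 covers 1000 mm each way for a shift and pi/2 rad each way for a turn. Its arguments: {"type":"object","properties":{"motion":{"type":"array","items":{"type":"object","properties":{"tx":{"type":"number"},"ty":{"type":"number"},"tz":{"type":"number"},"twist":{"type":"number"}}}},"gripper":{"type":"number"},"squeeze":{"type":"number"}},"required":["motion"]}

```bash
mkdir -p pics; ls; python3 - <<'E'
from cell import arm
import cv2,numpy as np
print(arm.observe())
for c in("top","scene"):
    im=arm.get_image(c); cv2.imwrite(f"pics/{c}0.png",im[:,:,::-1])
    k=arm.calibration(c); print(c,k["K"].tolist(),np.round(k["T"],4).tolist())
for q in("square","square_corner","corner","frame","long_rail","cross_rail","rail_end","bottle","nut_bin","driver"):
    print(q,[(round(d["conf"],2),np.round(np.array(d["point"])*[640,480],1).tolist()) for d in arm.place_of("top",q)[:2]])
E
```

```text
pics
{'clock': 0.0, 'joints': array([ 1.11739495,  0.43522243,  0.02497559,  1.57408133, -0.011595  ,
        1.13399233, -0.07508449]), 'dq': array([-0.00063858,  0.00057042,  0.00120413,  0.00071289,  0.00291203,
        0.0004499 , -0.00073813]), 'joint_efforts': array([ 5.69893837e-04, -6.67838860e+01,  9.85093117e-01, -3.14455998e+01,
       -6.07313938e-02,  4.30686632e-02,  2.27439900e-04]), 'position': array([ 0.21455294, -0.58648528,  0.22595144]), 'ee_rot': array([-3.09192608e+00, -5.47870171e-01,  6.52724231e-04]), 'force': array([-0.20641003,  0.0473123 ,  0.44045435]), 'ft_torque': array([ 0.01231991, -0.03500494, -0.00088934]), 'gripper_force': 0.0, 'width': 0.9992207670948503}
top [[542.4687645988469, 0.0, 316.8742412016882], [0.0, 542.4687645988469, 230.51057844199778], [0.0, 0.0, 1.0]] [[-0.0284, -0.9978, 0.0604, 0.4573], [-0.9995, 0.0275, -0.0166, 0.061], [0.0149, -0.0609, -0.998, 1.68], [0.0, 0.0, 0.0, 1.0]]
scene [[540.5198478249391, 0.0, 327.9807550664479], [0.0, 540.5198478249391, 241.37397616764767], [0.0, 0.0, 1.0]] [[-0.518, 0.6451, -0.5617, 1.3012], [0.8554, 0.3897, -0.3412, 0.4917], [-0.0012, -0.6572, -0.7537, 1.0061], [0.0, 0.0, 0.0, 1.0]]
square [(0.65, [438.6, 262.4]), (0.49, [315.0, 197.8])]
square_corner [(0.95, [463.5, 234.3])]
corner [(0.67, [307.5, 189.6])]
frame [(0.75, [306.6, 192.1])]
long_rail [(0.86, [306.1, 186.2])]
cross_rail [(0.88, [314.2, 198.8]), (0.64, [442.4, 256.5])]
rail_end [(0.68, [312.3, 270.9])]
bottle [(0.58, [371.9, 187.9]), (0.58, [313.9, 274.2])]
nut_bin [(0.86, [424.7, 187.3])]
driver [(0.74, [152.0, 243.1])]
```

View pics/top0.png

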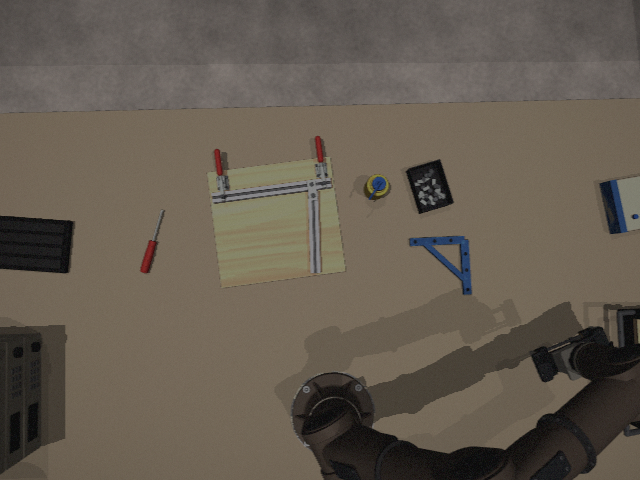

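View pics/scene0.png

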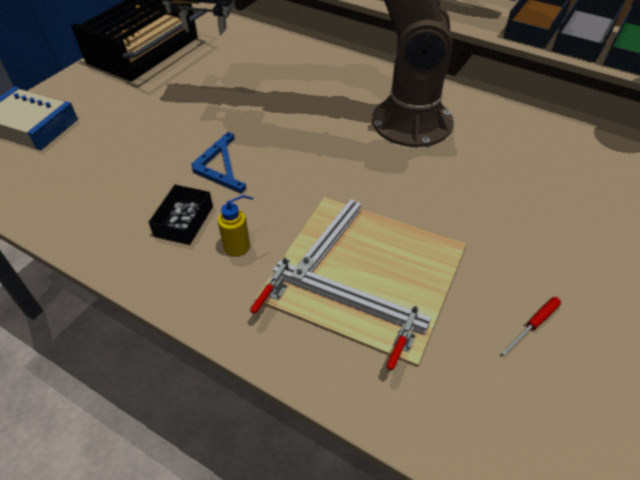

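The top view shows the square near yaw 0, with its outer corner at about (467,237), one leg running left to (410,241) and the other down to (468,293). The long rail runs from (331,184) to (213,199). The cross rail hangs down to (316,272), the bottle is at (377,186) and the bin at (430,187). Next I'll fit the poses.

```bash
cat > h.py <<'E'
import numpy as np,cv2
from cell import arm
from scipy.optimize import minimize
def box(x0,x1,y0,y1,z0,z1): return np.array([[x,y,z] for x in(x0,x1) for y in(y0,y1) for z in(z0,z1)],float)/1000
def brace():
    b=box(-82,82,-8,8,0,20); c=2**-.5   # along (1,1); visible length between legs
    return np.c_[(b[:,0]-b[:,1])*c,(b[:,0]+b[:,1])*c,b[:,2]]
SQ=[box(-104,64,-76,-52,0,20),box(52,76,-64,104,0,20),brace()]
BOARD=[box(-260,100,-85,300,0,12)]
LONG=[box(0,30,-75,290,12,42)]
CROSS=[box(-235,15,-15,15,0,30)]
def pl(parts,x,y,a,z=0):
    c,s=np.cos(a),np.sin(a); R=np.array([[c,-s,0],[s,c,0],[0,0,1]])
    return [p@R.T+[x,y,z] for p in parts]
def proj(k,p):
    T=np.asarray(k["T"]); q=(p-T[:3,3])@T[:3,:3]; q=q@np.asarray(k["K"]).T; return q[:,:2]/q[:,2:]
def ray(k,uv,z):
    T=np.asarray(k["T"]); d=T[:3,:3]@np.linalg.solve(k["K"],[uv[0],uv[1],1]); o=T[:3,3]; return o+d*(z-o[2])/d[2]
def render(k,parts):
    S=4; m=np.zeros((480*S,640*S),np.uint8)
    for p in parts:
        h=cv2.convexHull(((proj(k,p)+.5)*S-.5).astype(np.float32))
        cv2.fillConvexPoly(m,np.round(h*16).astype(np.int32),255,shift=4)
    return cv2.resize(m,(640,480),interpolation=cv2.INTER_AREA)/255.
def fit(views,parts,x0,z=0):
    f=lambda v: sum(np.abs(render(k,pl(parts,v[0],v[1],v[2],z))-m).sum()/m.sum() for k,m in views)
    x0=np.array(x0,float)
    for s in(.02,.004):
        r=minimize(f,x0,method="Nelder-Mead",options=dict(initial_simplex=np.vstack([x0]+[x0+s*e for e in np.diag([1,1,4.])]),xatol=1e-4,fatol=1e-4)); x0=r.x
    return r.x,r.fun
def tool():
    s=arm.observe(); R=cv2.Rodrigues(np.array(s["ee_rot"]))[0]; return s,s["position"],R
def plan(xy,z,yawy):
    """tool-axis shift to world point and twist (units) so that tool y lies along world angle yawy (mod pi)"""
    s,p,R=tool(); d=R.T@(np.array([*xy,z])-p); a=np.arctan2(R[1,1],R[0,1]); da=(yawy-a+np.pi/2)%np.pi-np.pi/2
    return dict(now=np.round(p,4),shift_tool=np.round(d,4),twist=round(-da/(np.pi/2),4))
E
python3 - <<'E'
from h import *
ks={c:arm.calibration(c) for c in("top","scene")}
ini=dict(square=(SQ,[.38,-.2,0],0),frame=(BOARD,[.52,.07,.12],0),long_rail=(LONG,[.52,.07,.12],0),cross_rail=(CROSS,[.5,.055,0.],.012))
t=arm.get_image("top");arm.get_image("scene")
p=ray(ks["top"],(463.5,234.3),0);ini["square"][1][:2]=[p[0]-.076,p[1]+.076]
p=ray(ks["top"],(307.5,189.6),.012)
for n in("frame","long_rail"): ini[n][1][:2]=p[:2]
ini["cross_rail"][1][:2]=[p[0]-.02,p[1]-.015]
for n,(P,x0,z) in ini.items():
    V={}
    for c in ks:
        r=arm.regions_of(c,n)
        if r: V[c]=(ks[c],r[0]["region"].astype(float)); print(n,c,[(round(q["conf"],2),int(q["region"].sum())) for q in r[:2]])
    for vs in(["top"],["scene"],["top","scene"]):
        if all(v in V for v in vs):
            x,e=fit([V[v] for v in vs],P,x0,z); print("  ",vs,np.round(x,4),round(e/len(vs),3))
E
```

```text
square top [(0.67, 1118)]
square scene [(0.82, 1209)]
   ['top'] [ 0.453  -0.3552  0.0154] 0.158
   ['scene'] [ 0.4535 -0.3563  0.0174] 0.142
   ['top', 'scene'] [ 0.4532 -0.3556  0.0149] 0.154
frame top [(0.69, 13804), (0.4, 687)]
frame scene [(0.78, 18407)]
   ['top'] [0.681  0.0606 0.1049] 0.11
   ['scene'] [0.6823 0.0605 0.1054] 0.176
   ['top', 'scene'] [0.6817 0.0606 0.1059] 0.143
long_rail top [(0.97, 1087), (0.7, 1187)]
long_rail scene [(0.79, 2479)]
   ['top'] [0.6809 0.0603 0.1024] 0.29
   ['scene'] [0.6819 0.0614 0.1034] 0.269
   ['top', 'scene'] [0.6811 0.0603 0.1026] 0.281
cross_rail top [(0.89, 759)]
cross_rail scene [(0.61, 1322)]
   ['top'] [0.6632 0.045  0.0054] 0.136
   ['scene'] [0.6473 0.0438 0.0049] 0.15
   ['top', 'scene'] [0.657  0.0443 0.0032] 0.154
```

```bash
python3 - <<'E'
from h import *
print(plan((.4532,-.3556),.12,-np.pi/4+.015))
E
```

```text
{'now': array([ 0.2147, -0.587 ,  0.2268]), 'shift_tool': array([ 0.3034, -0.1354,  0.1067]), 'twist': np.float64(-0.2863)}
```

move_arm --motion '[{"tx":0.038,"ty":-0.017},{"tx":0.038,"ty":-0.017},{"tx":0.038,"ty":-0.017},{"tx":0.038,"ty":-0.017},{"tx":0.038,"ty":-0.017},{"tx":0.038,"ty":-0.017},{"tx":0.038,"ty":-0.017},{"tx":0.037,"ty":-0.016},{"twist":-0.072},{"twist":-0.072},{"twist":-0.072},{"twist":-0.07}]' --gripper 0

```text
invalid input
```

move_arm --motion '[{"tz":0.03},{"tz":0.03},{"tz":0.03},{"tz":0.03},{"tz":0.02},{}]'

```text
invalid input
```

```bash
python3 - <<'E'
from h import *
print(plan((.4532,-.3556),.003,-np.pi/4+.015), arm.observe()["clock"])
cv2.imwrite("pics/w1.png",arm.get_image("wrist")[:,:,::-1])
E
```

```text
{'now': array([ 0.2147, -0.587 ,  0.2268]), 'shift_tool': array([ 0.3034, -0.1354,  0.2237]), 'twist': np.float64(-0.2863)} 1.1
```

View pics/w1.png

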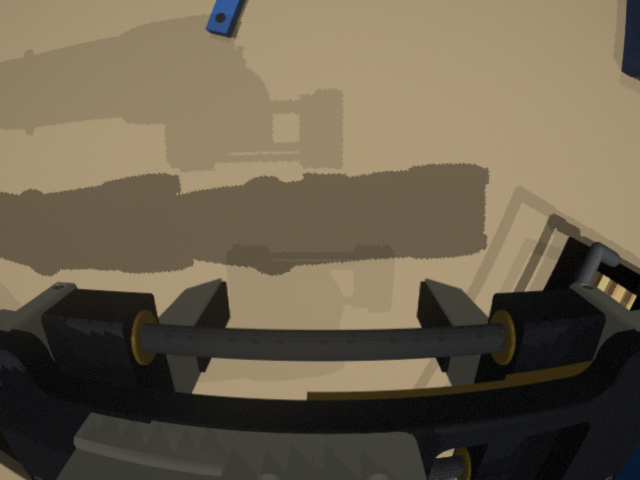

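The arm hasn't moved, because both move calls were refused. The wrist picture shows only bench, shadows and the tip of a square leg at (225,15). I'll resend the moves with every field filled in.

move_arm --motion '[{"tx":0.038,"ty":-0.017,"tz":0,"twist":0},{"tx":0.038,"ty":-0.017,"tz":0,"twist":0},{"tx":0.038,"ty":-0.017,"tz":0,"twist":0},{"tx":0.038,"ty":-0.017,"tz":0,"twist":0},{"tx":0.038,"ty":-0.017,"tz":0,"twist":0},{"tx":0.038,"ty":-0.017,"tz":0,"twist":0},{"tx":0.038,"ty":-0.017,"tz":0,"twist":0},{"tx":0.037,"ty":-0.016,"tz":0,"twist":0},{"tx":0,"ty":0,"tz":0,"twist":-0.072},{"tx":0,"ty":0,"tz":0,"twist":-0.072},{"tx":0,"ty":0,"tz":0,"twist":-0.072},{"tx":0,"ty":0,"tz":0,"twist":-0.07}]' --gripper 0 --squeeze 40

```text
clock: 2.35
position: [0.453, -0.356, 0.2268]
ee_rot: [2.89, 1.23, -0.0]
force: [-0.1, 0.1, -0.9]
width: 0.5
gripper_force: 0.0
```

move_arm --motion '[{"tx":0,"ty":0,"tz":0.04,"twist":0},{"tx":0,"ty":0,"tz":0.04,"twist":0},{"tx":0,"ty":0,"tz":0.04,"twist":0},{"tx":0,"ty":0,"tz":0,"twist":0}]'

```text
clock: 2.75
position: [0.4498, -0.3542, 0.1022]
ee_rot: [-2.887, -1.221, 0.008]
force: [-0.7, 0.1, 0.7]
width: 0.498
gripper_force: 0.0
```

```bash
python3 - <<'E'
from h import *
print(plan((.4532,-.3556),.003,-np.pi/4+.015), arm.observe()["clock"])
cv2.imwrite("pics/w2.png",arm.get_image("wrist")[:,:,::-1])
E
```

```text
{'now': array([ 0.4498, -0.3542,  0.1022]), 'shift_tool': array([0.0015, 0.0043, 0.0992]), 'twist': np.float64(-0.0002)} 2.75
```

View pics/w2.png

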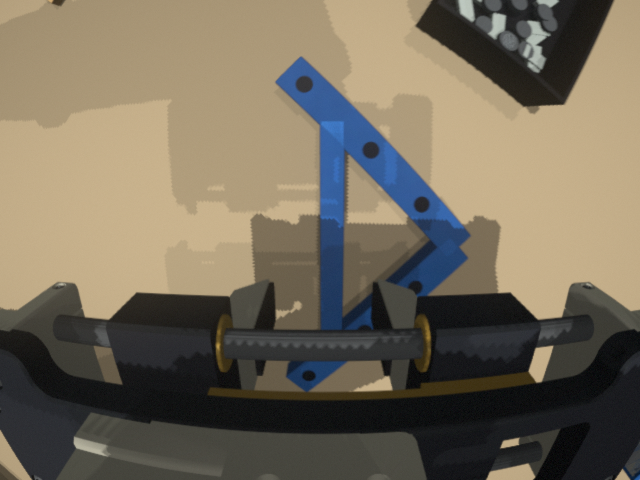

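The wrist view shows the brace (column ~331, rows 122–335) upright between the fingers (columns 270–375), and the right-hand finger is over the window. I'll descend.

move_arm --motion '[{"tx":0,"ty":0,"tz":0.03,"twist":0},{"tx":0,"ty":0,"tz":0.03,"twist":0},{"tx":0,"ty":0,"tz":0.02,"twist":0},{"tx":0,"ty":0,"tz":0.01,"twist":0},{"tx":0,"ty":0,"tz":0,"twist":0},{"tx":0,"ty":0,"tz":0,"twist":0}]'

```text
clock: 3.4
position: [0.4541, -0.3568, 0.0184]
ee_rot: [2.892, 1.222, 0.002]
force: [-0.6, 0.3, 0.6]
width: 0.502
gripper_force: 0.0
```

```bash
python3 - <<'E'
from h import *
print(plan((.4532,-.3556),.003,-np.pi/4+.015), arm.observe()["clock"],arm.observe()["force"])
E
```

```text
{'now': array([ 0.4541, -0.3568,  0.0184]), 'shift_tool': array([ 0.0002, -0.0015,  0.0154]), 'twist': np.float64(-0.0003)} 3.4 [-0.57533552  0.27586167  0.56845236]
```

move_arm --motion '[{"tx":0,"ty":-0.001,"tz":0.008,"twist":0},{"tx":0,"ty":0,"tz":0.005,"twist":0},{"tx":0,"ty":0,"tz":0,"twist":0}]'

```text
clock: 3.7
position: [0.4518, -0.3552, 0.0033]
ee_rot: [-2.893, -1.223, 0.001]
force: [-0.3, -0.2, -1.1]
width: 0.499
gripper_force: 0.0
```

move_arm --motion '[{"tx":0,"ty":0,"tz":0,"twist":0},{"tx":0,"ty":0,"tz":0,"twist":0},{"tx":0,"ty":0,"tz":0,"twist":0},{"tx":0,"ty":0,"tz":0,"twist":0},{"tx":0,"ty":0,"tz":0,"twist":0},{"tx":0,"ty":0,"tz":0,"twist":0}]' --gripper 1 --squeeze 50

```text
clock: 4.3
position: [0.4526, -0.3557, 0.0039]
ee_rot: [2.893, 1.223, 0.001]
force: [1.4, -0.7, 0.9]
width: 0.17
gripper_force: 50.0
```

move_arm --motion '[{"tx":0,"ty":0,"tz":-0.02,"twist":0},{"tx":0,"ty":0,"tz":-0.03,"twist":0},{"tx":0,"ty":0,"tz":-0.03,"twist":0},{"tx":0,"ty":0,"tz":-0.02,"twist":0},{"tx":0,"ty":0,"tz":0,"twist":0},{"tx":0,"ty":0,"tz":0,"twist":0}]'

```text
clock: 4.9
position: [0.4516, -0.355, 0.1029]
ee_rot: [-2.893, -1.223, 0.001]
force: [-0.3, 0.3, -4.4]
width: 0.167
gripper_force: 50.0
```

```bash
python3 - <<'E'
from h import *
a=.104;c,s=np.cos(a),np.sin(a)
F=lambda x,y:(.6815+c*x-s*y,.0605+s*x+c*y)
print(F(-.096,.111),plan(F(-.096,.111),.10,-np.pi/4+a), arm.observe())
print(ray(arm.calibration("top"),(377,186),.15))
E
```

```text
(np.float64(0.574495498958111), np.float64(0.1609342409578346)) {'now': array([ 0.4516, -0.355 ,  0.1029]), 'shift_tool': array([ 0.4557, -0.2713,  0.0031]), 'twist': np.float64(-0.057)} {'clock': 4.9, 'joints': array([ 0.69407388,  0.49338078, -0.16794716,  1.82672014,  0.10745299,
        0.83129195, -0.29767395]), 'dq': array([-0.00076062,  0.02299886,  0.00332329,  0.01653694,  0.00029069,
       -0.00125849, -0.00027925]), 'joint_efforts': array([ 5.47969626e-03, -6.98125076e+01, -2.21871346e+00, -2.80988503e+01,
       -5.39432885e-02, -5.40718180e-02,  1.94031192e-02]), 'position': array([ 0.45158761, -0.35503327,  0.10292623]), 'ee_rot': array([-2.89291093e+00, -1.22297712e+00,  1.03030188e-03]), 'force': array([-0.33539637,  0.2615606 , -4.37455816]), 'ft_torque': array([ 0.06970376,  0.07853173, -0.03864291]), 'gripper_force': 50.00049948692322, 'width': 0.16712910976819526}
[ 0.67202463 -0.13905795  0.15      ]
```

move_arm --motion '[{"tx":0.032,"ty":-0.031,"tz":0,"twist":0},{"tx":0.032,"ty":-0.031,"tz":0,"twist":0},{"tx":0.032,"ty":-0.031,"tz":0,"twist":0},{"tx":0.032,"ty":-0.031,"tz":0,"twist":0},{"tx":0.032,"ty":-0.031,"tz":0,"twist":0},{"tx":0.032,"ty":-0.031,"tz":0,"twist":0},{"tx":0.032,"ty":-0.031,"tz":0,"twist":0},{"tx":0.032,"ty":-0.031,"tz":0,"twist":0},{"tx":0.032,"ty":-0.031,"tz":0,"twist":0}]'

```text
clock: 5.8
position: [0.4511, 0.047, 0.1021]
ee_rot: [-2.893, -1.223, 0.004]
force: [0.8, -0.2, -4.4]
width: 0.166
gripper_force: 50.0
```

move_arm --motion '[{"tx":0.03,"ty":0.001,"tz":0,"twist":0},{"tx":0.04,"ty":0.002,"tz":0,"twist":0},{"tx":0.04,"ty":0.002,"tz":0,"twist":0},{"tx":0.03,"ty":0.001,"tz":0,"twist":0},{"tx":0.028,"ty":0.001,"tz":0,"twist":0},{"tx":0,"ty":0,"tz":0,"twist":-0.057},{"tx":0,"ty":0,"tz":0,"twist":0},{"tx":0,"ty":0,"tz":0,"twist":0}]'

```text
clock: 6.6
position: [0.5734, 0.1603, 0.1019]
ee_rot: [-2.837, -1.348, 0.006]
force: [-0.2, 0.5, -4.7]
width: 0.17
gripper_force: 50.0
```

```bash
python3 - <<'E'
from h import *
a=.104;c,s=np.cos(a),np.sin(a)
F=lambda x,y:(.6815+c*x-s*y,.0605+s*x+c*y)
im=arm.get_image("top"); sc=arm.get_image("scene")
print(plan(F(-.096,.111),.015,-np.pi/4+a), arm.observe()["clock"],arm.observe()["width"])
z=arm.observe()["position"][2]-.0035
for cam in("top","scene"):
    k=arm.calibration(cam); r=arm.regions_of(cam,"square")
    print(cam,[(q["conf"],q["region"].sum()) for q in r[:1]])
    r=arm.regions_of(cam,"long_rail"); 
u=cv2.resize(im[120:320,180:400],None,fx=3,fy=3)[:600]; cv2.imwrite("pics/t3.png",u[:,:,::-1])
cv2.imwrite("pics/s3.png",cv2.resize(sc[120:400,220:500],None,fx=2,fy=2)[:,:,::-1])
E
```

```text
{'now': array([0.5739, 0.1603, 0.1029]), 'shift_tool': array([0.001 , 0.0001, 0.0879]), 'twist': np.float64(-0.0016)} 6.7 0.17043929230538754
top [(0.56, np.int64(89))]
scene [(0.78, np.int64(1517))]
```

View pics/s3.png

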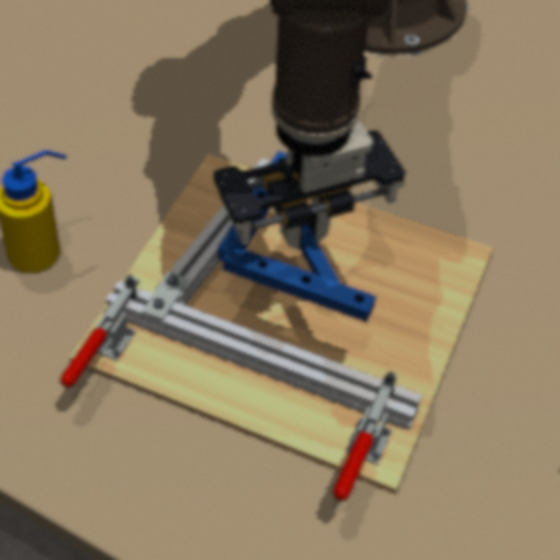

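The scene view shows the square held level above the board, inside both rails, with nothing else disturbed. I'll lower it.

move_arm --motion '[{"tx":0.001,"ty":0,"tz":0.02,"twist":-0.0016},{"tx":0,"ty":0,"tz":0.03,"twist":0},{"tx":0,"ty":0,"tz":0.02,"twist":0},{"tx":0,"ty":0,"tz":0.01,"twist":0},{"tx":0,"ty":0,"tz":0.004,"twist":0},{"tx":0,"ty":0,"tz":0,"twist":0},{"tx":0,"ty":0,"tz":0,"twist":0}]'

```text
clock: 7.6
position: [0.5762, 0.1623, 0.0207]
ee_rot: [2.834, 1.355, 0.003]
force: [0.2, 0.6, -4.5]
width: 0.171
gripper_force: 50.0
```

move_arm --motion '[{"tx":0,"ty":0,"tz":0.002,"twist":0},{"tx":0,"ty":0,"tz":0,"twist":0},{"tx":0,"ty":0,"tz":0,"twist":0}]'

```text
clock: 7.9
position: [0.5756, 0.162, 0.0181]
ee_rot: [2.834, 1.355, 0.001]
force: [0.1, 0.2, -4.1]
width: 0.171
gripper_force: 50.0
```

move_arm --motion '[{"tx":0,"ty":0,"tz":0.002,"twist":0},{"tx":0,"ty":0,"tz":0,"twist":0},{"tx":0,"ty":0,"tz":0,"twist":0}]'

```text
clock: 8.2
position: [0.5757, 0.1621, 0.0159]
ee_rot: [2.834, 1.355, 0.001]
force: [-0.4, 0.8, -1.0]
width: 0.164
gripper_force: 50.0
```

move_arm --motion '[{"tx":0,"ty":0,"tz":0.001,"twist":0},{"tx":0,"ty":0,"tz":0,"twist":0},{"tx":0,"ty":0,"tz":0,"twist":0}]'

```text
clock: 8.5
position: [0.5757, 0.1621, 0.0159]
ee_rot: [2.834, 1.355, 0.001]
force: [-3.3, -1.3, 10.6]
width: 0.173
gripper_force: 50.0
```

```bash
cat > st.py <<'E'
from h import *
a=.104;c,s=np.cos(a),np.sin(a)
o,p,R=tool(); d=p[:2]-[.6815,.0605]; f=np.array(o["force"])
print("t",o["clock"],"TCP in frame mm",np.round(1000*np.array([c*d[0]+s*d[1],-s*d[0]+c*d[1],p[2]]),1),"yaw rel",round((np.arctan2(R[1,1],R[0,1])+np.pi/4-a+np.pi/2)%np.pi-np.pi/2,4),
 "F frame",np.round([c*f[0]+s*f[1],-s*f[0]+c*f[1],f[2]],2),"tilt",round(np.arccos(-R[2,2]),4),"tq",np.round(o["ft_torque"],2))
E
python3 st.py
```

```text
t 8.5 TCP in frame mm [-94.7 112.   15.9] yaw rel 0.0026 F frame [-3.45 -0.97 10.59] tilt 0.0009 tq [-0.28  0.74  0.05]
```

move_arm --motion '[{"tx":0.0035,"ty":0.0035,"tz":-0.0005,"twist":0},{"tx":0.0035,"ty":0.0035,"tz":0,"twist":0},{"tx":0.0035,"ty":0.0035,"tz":0,"twist":0},{"tx":0,"ty":0,"tz":0,"twist":0},{"tx":0,"ty":0,"tz":0,"twist":0}]'

```text
clock: 9.0
position: [0.589, 0.1638, 0.0159]
ee_rot: [-2.834, -1.355, 0.003]
force: [-7.5, -0.3, 11.3]
width: 0.172
gripper_force: 50.0
```

```bash
python3 st.py
```

```text
t 9.0 TCP in frame mm [-81.3 112.3  15.9] yaw rel 0.0027 F frame [-7.53  0.46 11.29] tilt 0.0019 tq [-0.32  1.59 -0.16]
```

move_arm --motion '[{"tx":0.0014,"ty":0.0014,"tz":-0.0004,"twist":0},{"tx":0.0014,"ty":0.0014,"tz":0,"twist":0},{"tx":0,"ty":0,"tz":0,"twist":0},{"tx":0,"ty":0,"tz":0,"twist":0}]'

```text
clock: 9.4
position: [0.5931, 0.1641, 0.0159]
ee_rot: [-2.834, -1.355, 0.003]
force: [-7.2, -1.2, 6.9]
width: 0.172
gripper_force: 50.0
```

```bash
python3 st.py
```

```text
t 9.4 TCP in frame mm [-77.2 112.2  15.9] yaw rel 0.0028 F frame [-7.29 -0.4   6.94] tilt 0.0018 tq [-0.15  1.27 -0.09]
```

move_arm --motion '[{"tx":0.0007,"ty":0.0007,"tz":0,"twist":0},{"tx":0.0007,"ty":0.0007,"tz":0,"twist":0},{"tx":0,"ty":0,"tz":0,"twist":0},{"tx":0,"ty":0,"tz":0,"twist":0}]'

```text
clock: 9.8
position: [0.5943, 0.1642, 0.0159]
ee_rot: [-2.834, -1.355, 0.005]
force: [-8.9, -1.7, 10.3]
width: 0.171
gripper_force: 50.0
```

```bash
python3 st.py
```

```text
t 9.8 TCP in frame mm [-76.  112.2  15.9] yaw rel 0.0029 F frame [-8.99 -0.76 10.3 ] tilt 0.0031 tq [-0.28  1.84 -0.03]
```

move_arm --motion '[{"tx":0.0007,"ty":0.0007,"tz":-0.0004,"twist":0},{"tx":0.0007,"ty":0.0007,"tz":0,"twist":0},{"tx":0,"ty":0,"tz":0,"twist":0},{"tx":0,"ty":0,"tz":0,"twist":0}]'

```text
clock: 10.2
position: [0.5944, 0.1641, 0.0159]
ee_rot: [-2.833, -1.356, 0.01]
force: [-14.0, -0.7, 11.3]
width: 0.168
gripper_force: 50.0
```

```bash
python3 st.py
```

```text
t 10.2 TCP in frame mm [-75.8 112.1  15.9] yaw rel 0.0033 F frame [-13.95   0.76  11.33] tilt 0.0064 tq [-0.47  2.87 -0.08]
```

The square touched the long rail at frame x of about -75.8 mm, as predicted. I'll ease off slightly and sweep toward the cross rail.

move_arm --motion '[{"tx":-0.0007,"ty":-0.0007,"tz":-0.0007,"twist":0},{"tx":-0.0025,"ty":0.0025,"tz":0,"twist":0},{"tx":-0.0025,"ty":0.0025,"tz":0,"twist":0},{"tx":-0.0025,"ty":0.0025,"tz":0,"twist":0},{"tx":-0.0025,"ty":0.0025,"tz":0,"twist":0},{"tx":-0.0025,"ty":0.0025,"tz":0,"twist":0},{"tx":-0.0025,"ty":0.0025,"tz":0,"twist":0},{"tx":0,"ty":0,"tz":0,"twist":0}]'

```text
clock: 11.0
position: [0.5962, 0.1454, 0.016]
ee_rot: [-2.829, -1.357, 0.006]
force: [-9.9, 5.4, -1.0]
width: 0.172
gripper_force: 50.0
```

```bash
python3 st.py
```

```text
t 11.0 TCP in frame mm [-76.   93.3  16. ] yaw rel 0.0049 F frame [-9.3   6.45 -0.98] tilt 0.0052 tq [1.14 1.78 0.05]
```

move_arm --motion '[{"tx":-0.0025,"ty":0.0025,"tz":0,"twist":0},{"tx":-0.0025,"ty":0.0025,"tz":0,"twist":0},{"tx":-0.0025,"ty":0.0025,"tz":0,"twist":0},{"tx":-0.002,"ty":0.002,"tz":0,"twist":0},{"tx":0,"ty":0,"tz":0,"twist":0},{"tx":0,"ty":0,"tz":0,"twist":0}]'

```text
clock: 11.6
position: [0.5978, 0.1321, 0.016]
ee_rot: [-2.83, -1.357, 0.006]
force: [-8.9, 5.4, -0.7]
width: 0.174
gripper_force: 50.0
```

```bash
python3 st.py
```

```text
t 11.6 TCP in frame mm [-75.8  79.9  16. ] yaw rel 0.0047 F frame [-8.31  6.33 -0.73] tilt 0.005 tq [ 1.16  1.74 -0.08]
```

move_arm --motion '[{"tx":-0.0015,"ty":0.0015,"tz":0,"twist":0},{"tx":-0.001,"ty":0.001,"tz":0,"twist":0},{"tx":0,"ty":0,"tz":0,"twist":0},{"tx":0,"ty":0,"tz":0,"twist":0}]'

```text
clock: 12.0
position: [0.5982, 0.129, 0.016]
ee_rot: [-2.829, -1.357, 0.005]
force: [-8.4, 5.3, 0.2]
width: 0.17
gripper_force: 50.0
```

```bash
python3 st.py
```

```text
t 12.0 TCP in frame mm [-75.8  76.8  16. ] yaw rel 0.0049 F frame [-7.85  6.14  0.17] tilt 0.0051 tq [ 1.31  1.66 -0.14]
```

move_arm --motion '[{"tx":-0.0007,"ty":0.0007,"tz":0,"twist":0},{"tx":0,"ty":0,"tz":0,"twist":0},{"tx":0,"ty":0,"tz":0,"twist":0},{"tx":0,"ty":0,"tz":0,"twist":0}]'

```text
clock: 12.4
position: [0.5982, 0.1282, 0.016]
ee_rot: [-2.829, -1.357, 0.005]
force: [-8.3, 6.4, 0.1]
width: 0.169
gripper_force: 50.0
```

```bash
python3 st.py
```

```text
t 12.4 TCP in frame mm [-75.8  76.   16. ] yaw rel 0.0051 F frame [-7.6   7.23  0.14] tilt 0.0052 tq [ 1.44  1.71 -0.15]
```

move_arm --motion '[{"tx":-0.0007,"ty":0.0007,"tz":0,"twist":0},{"tx":0,"ty":0,"tz":0,"twist":0},{"tx":0,"ty":0,"tz":0,"twist":0},{"tx":0,"ty":0,"tz":0,"twist":0}]'

```text
clock: 12.8
position: [0.5983, 0.1281, 0.016]
ee_rot: [-2.828, -1.357, 0.005]
force: [-9.2, 8.6, -0.8]
width: 0.172
gripper_force: 50.0
```

```bash
python3 st.py
```

```text
t 12.8 TCP in frame mm [-75.8  75.8  16. ] yaw rel 0.0057 F frame [-8.28  9.47 -0.76] tilt 0.0056 tq [ 1.84  1.78 -0.19]
```

move_arm --motion '[{"tx":-0.0007,"ty":0.0007,"tz":0,"twist":0},{"tx":0,"ty":0,"tz":0,"twist":0},{"tx":0,"ty":0,"tz":0,"twist":0},{"tx":0,"ty":0,"tz":0,"twist":0}]'

```text
clock: 13.2
position: [0.5982, 0.128, 0.016]
ee_rot: [-2.827, -1.358, 0.004]
force: [-8.9, 10.3, -1.7]
width: 0.172
gripper_force: 50.0
```

```bash
python3 st.py; python3 - <<'E'
from h import *
t=arm.get_image("top")
cv2.imwrite("pics/t4.png",cv2.resize(t[150:300,200:350],None,fx=4,fy=4,interpolation=cv2.INTER_CUBIC)[:,:,::-1])
r=arm.regions_of("top","cross_rail");k=arm.calibration("top")
s=arm.get_image("scene"); r2=arm.regions_of("scene","cross_rail")
cv2.imwrite("pics/s4.png",cv2.resize(s[180:340,250:450],None,fx=4,fy=3.75,interpolation=cv2.INTER_CUBIC)[:,:,::-1])
if r: print(fit([(k,r[0]["region"].astype(float))],CROSS,[.663,.045,.104],.012))
E
```

```text
t 13.2 TCP in frame mm [-75.8  75.8  16. ] yaw rel 0.0063 F frame [-7.79 11.17 -1.74] tilt 0.0062 tq [ 2.34  1.82 -0.16]
(array([0.67737202, 0.04634201, 0.12302114]), np.float64(1.9673833671399592))
```

View pics/s4.png

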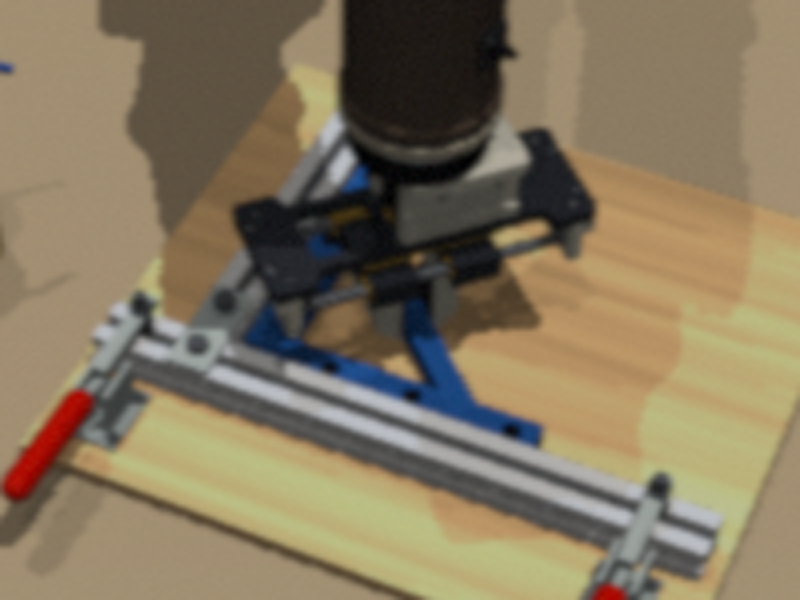

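The scene crop shows the square flat in the corner: its long-rail leg runs along the rail from (250,330) to (540,435), and the cross rail lies along the other leg. I'll add a little press on both rails and check the angle of the cross rail.

move_arm --motion '[{"tx":0,"ty":0.001,"tz":0,"twist":0},{"tx":0,"ty":0.0005,"tz":0,"twist":0},{"tx":0,"ty":0,"tz":0,"twist":0},{"tx":0,"ty":0,"tz":0,"twist":0},{"tx":0,"ty":0,"tz":0,"twist":0}]'

```text
clock: 13.9
position: [0.5983, 0.128, 0.016]
ee_rot: [-2.825, -1.359, 0.006]
force: [-13.6, 12.1, 1.1]
width: 0.167
gripper_force: 50.1
```

```bash
python3 st.py; python3 - <<'E'
from h import *
a=.104;c,s=np.cos(a),np.sin(a)
for cam in("top","scene"):
    arm.get_image(cam);k=arm.calibration(cam)
    for q,z in(("rail_end",.042),("square_corner",.012),("corner",.012)):
        for d in arm.place_of(cam,q)[:2]:
            w=ray(k,np.array(d["point"])*[640,480],z)[:2]-[.6815,.0605]
            print(cam,q,round(d["conf"],2),np.round(1000*np.array([c*w[0]+s*w[1],-s*w[0]+c*w[1]]),1))
    for n,P,z in(("cross_rail",[box(-235,15,-15,15,0,30)],.012),):
        for r in arm.regions_of(cam,n)[:1]:
            m=r["region"].astype(float); best=[]
            # only false-outside counts strongly: occluded parts of the model cost the same for all yaws nearby
            for y in np.arange(-.06,.061,.01):
                R=render(k,pl(P,.6815-.019*c+.015*s,.0605-.019*s-.015*c,a+y,z)); best.append(round(float(((m-R).clip(0)).sum()/m.sum()),3))
            print(cam,n,round(r["conf"],2),int(m.sum()),best)
t=arm.get_image("top")
cv2.imwrite("pics/t5.png",cv2.resize(t[150:300,200:350],None,fx=4,fy=4,interpolation=cv2.INTER_CUBIC)[:,:,::-1])
E
```

```text
t 13.9 TCP in frame mm [-75.8  75.8  16. ] yaw rel 0.0072 F frame [-12.32  13.44   1.06] tilt 0.0079 tq [ 2.68  2.58 -0.19]
top square_corner 0.5 [5.5 3.5]
top corner 0.56 [ 2.3 -4.5]
top cross_rail 0.75 234 [0.075, 0.054, 0.034, 0.018, 0.007, 0.002, 0.003, 0.006, 0.01, 0.015, 0.02, 0.027, 0.036]
scene square_corner 0.68 [ 4.8 -0.3]
scene corner 0.58 [-7.2  1.5]
scene cross_rail 0.57 390 [0.154, 0.118, 0.086, 0.051, 0.021, 0.006, 0.001, 0.0, 0.0, 0.0, 0.0, 0.0, 0.007]
```

View pics/t5.png

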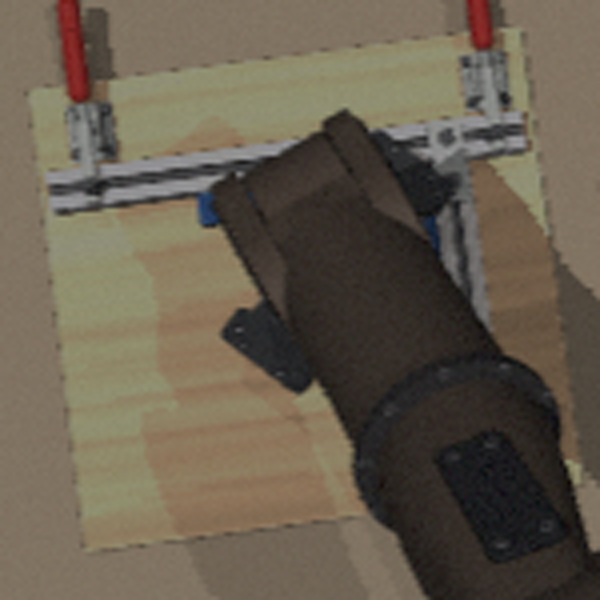

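move_arm --motion '[{"tx":0,"ty":0,"tz":0.0003,"twist":0.003},{"tx":0,"ty":0,"tz":0,"twist":0},{"tx":0,"ty":0,"tz":0,"twist":0},{"tx":0,"ty":0,"tz":0,"twist":0},{"tx":0,"ty":0,"tz":0,"twist":0},{"tx":0,"ty":0,"tz":0,"twist":0}]'

```text
clock: 15.05
position: [0.5983, 0.128, 0.0159]
ee_rot: [-2.828, -1.353, 0.006]
force: [-14.1, 13.2, 4.3]
width: 0.169
gripper_force: 50.1
```

```bash
python3 st.py
```

```text
t 15.05 TCP in frame mm [-75.8  75.8  15.9] yaw rel 0.0028 F frame [-12.62  14.61   4.29] tilt 0.0077 tq [ 2.58  2.81 -0.04]
```

```bash
python3 -c "
from cell import arm
print(arm.sign_off())"
```

```text
the job is handed in; nothing more can be done
None
```

I handed the job in at about 15 s. The square is still gripped at 50 N, flat on the board and hard against both rails with about 13 N each way. The tool's yaw is within about 0.2° of the frame, and the camera fit puts the cross rail square to roughly 1°. The result of the judging wasn't reported back.

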